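# Make up the pH kit and the salinity kit

### The arm

A 6-joint arm with a two-finger parallel gripper is mounted at the origin on a cart in front of the work surface, level with it; the furniture and walls round the work are solid. World frame = base frame: x ahead of the robot, y to its left, z up, the work surface at z = 0. Lengths are in m, angles in rad, forces in N, time in s.
With the tool pointing down it reaches from about 0.35 to 1 m from the base axis. Payload 7.1 kg.
Tool frame: the origin (TCP) lies between the finger pads; the fingertips stand 22 mm ahead of it and the grasp point (between the pads) lies 3 mm ahead of it; z points along the fingers, y is the line along which they close (so a half turn about z gives the same grasp; the last joint's range is limited). The gripper opens to 85 mm and grips with 20 to 120 N. Pads are 22 mm wide; open, the fingers measure 114 mm over their backs; the gripper's body (76 mm by 85 mm) begins 54 mm behind the grasp point. The pads swing forward as they close: fully open they stand 13 mm farther back than shut.
Start: joints at [-1.149, 0.423, 1.63, -0, 1.089, -0.019], TCP at [0.267, -0.565, 0.253] pointing down, gripper open.
Joint ranges: [-3, 3], [-0.9, 2.11], [0.09, 2.58], [-1.31, 4.45], [0.11, 2.69], [-2.54, 2.54]. Speed limits (rad/s): [2.39, 2.39, 3.01, 3.14, 3.14, 3.14].

### API

Orientations are given as a rotation vector (axis times angle).
In Python, from rig import manip gives the robot as it stands. The module is installed in compiled form; this text tells all that it offers. Calls block until the motion is done:
- manip.move_to(position, orientation): joint-space move of the TCP to a pose.
- manip.servo_line(position, orientation=None, rate=0.15): straight line of the TCP; orientation=None keeps the orientation; rate is the mean speed in m/s.
- manip.set_joints(angles): joint-space move.
- manip.command_gripper(opening, f_grip=None): finger opening in m; f_grip is the grip in N (None keeps the last); returns when the fingers have stopped.
- manip.hold(seconds).
- manip.solve_ik(position, orientation): joint angles nearest the present ones, or None.
- manip.camera(name): name is "scene" or "top" or "wrist"; returns a dict with "image" (420x560x3 uint8, red, green, blue), "fx", "fy", "cx", "cy" (pixels), "k1" (the pictures are not rectified: a ray, as slopes to the right and down, at radius r is drawn at 1 + k1 r^2 times it, then the intrinsics apply), "cam_to_world" (4x4, takes a point from camera to world coordinates); the wrist camera has in their place "mount" (4x4, takes a point from camera to tool coordinates, whose origin is the TCP and whose axes are the flange's). Camera axes: x right, y down, z forward; pixel columns grow to the right and rows downward; lengths in m; the calibration is good to about 2 mm. A picture is of the moment at which its call begins: read the wrist's pose just before it. There is no depth.
A pose or a line that the arm cannot do raises manip.IKError and nothing moves.
- manip.sign_off(): hands the job in; it is judged then, once.
Readings, each from a call of its own:
- manip.get_time(): time.
- manip.get_joint_positions(): joint angles.
- manip.get_joint_vel(): joint speeds.
- manip.get_tau(): joint torques, N m.
- manip.get_position(): TCP position.
- manip.get_ee_rot(): TCP orientation.
- manip.get_contact_force(): force on the tool from outside, world axes, zero at the start.
- manip.get_torque(): the same for the moment, N m.
- manip.get_width(): finger opening in m.
- manip.get_grip_force(): force on a finger pad.
Only numpy, scipy, OpenCV 4.12 (cv2) and the standard library are available. Lean on these libraries where they do the work, as an engineer would, in place of code of your own. Each camera call takes 0.05 s, during which the arm holds its last target. There are 200 camera calls.

### The job

Make up the two foam-lined kit trays for the tank round. The pH kit gets the pH pen, the sample vial of buffer and the squeeze reagent bottle; the salinity kit gets the refractometer and the brown dropper bottle, each seated fully down in the pocket cut for it, the bottles and the vial kept upright throughout. Leave the roll of tape and the timer where they are.

Things in the scene. Friction and masses are not known exactly. Their poses are not given: they have to be found in the camera images.
- ph_tray: pH kit: the shorter white tray of dark grey foam, fixed, 112 (x) by 185 (y) mm; origin under its centre, z up. Rim z 34 mm, foam top 30. Pockets (tray x, y): pen trough at (-24, 0), 40 x 161, floor z 20; vial well at (24, 58), bore 37; reagent well at (24, -58), bore 41; well floors z 6. Finger cut-out across the whole tray and rims at trough floor height, y -28 to 28.
- refractometer_tray: salinity kit: the longer white tray of dark grey foam, fixed, 112 (x) by 228 (y) mm, a tiny grey screwdriver built in; origin under its centre, z up. Rim z 34 mm, foam top 30. Pockets (tray x, y): refractometer trough at (-25, 0), 42 x 204, floor z 16; dropper well at (24, 66), bore 44, floor z 6. Finger cut-out across tray and rims at trough floor height, y -28 to 28.
- ph_pen: pocket pH meter, yellow with a dark grey cap at its -y end, lying on its back, 30 mm wide (x), 149 mm long (y), 20 mm high, 75 g. Origin: middle of its underside; y along its length. May lie in its trough either way round. Grasp it across the middle.
- refractometer: hand refractometer, a lying black tube with ribbed rubber grip and a blue prism end, 32 mm wide (x), 192 mm long (y), 32 mm high. Origin: middle of its underside; y along its length. May lie in its trough either way round. Grasp it across the middle.
- sample_vial: upright clear sample vial with a wide ribbed blue cap, holding yellowish buffer: the one vial that stands by itself on the bench, not in the rack at the back left. 27 mm diameter, 68 mm high; cap (24 mm diameter) from 54 to 68 mm. Origin: centre of its underside, z up its axis.
- reagent_bottle: in the front row on the bench (not those at the far left end): upright white plastic squeeze bottle with a pointed nozzle cap, 30 mm diameter, straight body up to 58 mm, 85 mm high overall. Origin: centre of its underside, z up its axis.
- dropper_bottle: in the front row on the bench (not the one at the far left end): upright brown glass dropper bottle with a black rubber bulb, the tallest of the three, 34 mm diameter, body up to 68 mm, 112 mm high overall. Origin: centre of its underside, z up its axis.
- tape_roll: roll of masking tape lying flat near the trays, 104 mm across, 25 mm high; not part of the job, leave it alone. Origin: centre of its underside.
- timer: small white bench timer standing to the right, 40 x 62 x 64 mm; not part of the job, leave it alone. Origin: centre of its underside.

How it is judged:
By the outcome, as a careful person would: the job done as asked, in the order asked, and still so for the second after the job is handed in, with the robot touching nothing.
It also fails if it takes over 131 s, if anything falls off the work surface, if the arm or the gripper's body presses on something with over 40 N, if the wrist force passes 120 N, or if a joint passes its speed limit or range.

## Working session

There is one attempt and no reset: what is moved stays moved. The work goes in short steps, each a Python script; the robot and the scene stay as the last script left them, time stands still between calls to the robot, and variables do not carry over. Pictures are saved under pics/ and viewed, at most 14 in all, crops included, and the job is handed in when it is done.

```bash
mkdir -p pics; cat > h.py <<'E'
import numpy as np, cv2
from rig import manip
from scipy.spatial.transform import Rotation as R
def snap(n,f):
    p=manip.get_position(); r=manip.get_ee_rot()
    c=manip.camera(n)
    if n=="wrist":
        T=np.eye(4);T[:3,:3]=R.from_rotvec(r).as_matrix();T[:3,3]=p
        c["cam_to_world"]=T@c["mount"]
    cv2.imwrite(f"pics/{f}.png",c["image"][:,:,::-1])
    np.savez(f"pics/{f}.npz",**{k:v for k,v in c.items()})
    return c
def load(f): return dict(np.load(f"pics/{f}.npz"))
def ray(c,u,v):
    K=np.array([[c["fx"],0,c["cx"]],[0,c["fy"],c["cy"]],[0,0,1]],float)
    d=np.array([(u-c["cx"])/c["fx"],(v-c["cy"])/c["fy"]],float); s=d.copy()
    for _ in range(20): s=d/(1+c["k1"]*(s@s))
    T=np.array(c["cam_to_world"]); return T[:3,3],T[:3,:3]@np.array([s[0],s[1],1])
def on(c,u,v,z):
    o,d=ray(c,u,v); return (o+d*(z-o[2])/d[2])[:2]
def proj(c,P):
    T=np.linalg.inv(np.array(c["cam_to_world"])); q=T[:3,:3]@np.array(P)+T[:3,3]; s=q[:2]/q[2]
    s=s*(1+c["k1"]*(s@s)); return np.array([c["fx"]*s[0]+c["cx"],c["fy"]*s[1]+c["cy"]])
E
python3 - <<'E'
from h import *
for n in("scene","top","wrist"):
    c=snap(n,n+"0"); print(n,np.round(c["cam_to_world"],3).tolist(),c["fx"],c["k1"])
print(manip.get_ee_rot(), np.round(manip.camera("wrist")["mount"],3).tolist())
E
```

```text
scene [[-0.8, -0.434, 0.414, -0.134], [-0.6, 0.564, -0.567, 0.847], [0.013, -0.702, -0.712, 1.159], [0.0, 0.0, 0.0, 1.0]] 546.7312971628278 -0.062298697973823
top [[0.02, -0.991, 0.131, 0.302], [-1.0, -0.019, 0.009, -0.028], [-0.006, -0.131, -0.991, 1.515], [0.0, 0.0, 0.0, 1.0]] 518.1049055106192 0.01622691740544389
wrist [[0.426, -0.863, -0.272, 0.336], [-0.905, -0.406, -0.128, -0.532], [0.0, 0.301, -0.954, 0.373], [0.0, 0.0, 0.0, 1.0]] 353.65325027162345 -0.04184261712917992
[-3.06445327e+00 -6.86548991e-01  3.94182979e-04] [[-0.0, -0.954, -0.301, 0.077], [1.0, -0.001, 0.001, -0.0], [-0.002, -0.301, 0.954, -0.12], [0.0, 0.0, 0.0, 1.0]]
```

View pics/scene0.png

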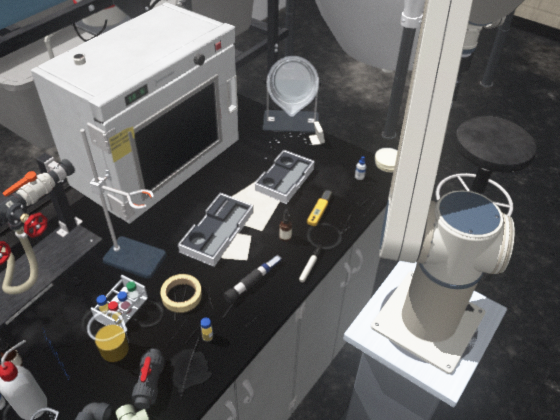

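View pics/top0.png

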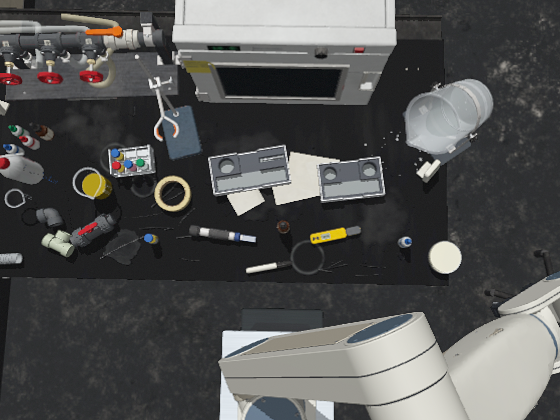

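The scene shows the longer salinity tray (top view ~250,170), the pH tray (~350,180), refractometer (223,235), dropper (284,227), pen (335,236), reagent bottle (404,241) and vial (150,238). Next I'll crop in and compute rough positions.

```bash
python3 - <<'E'
from h import *
c=load("top0")
im=cv2.imread("pics/top0.png")[135:265,135:425]
cv2.imwrite("pics/crop1.png",cv2.resize(im,(797,357),interpolation=cv2.INTER_CUBIC))
for n,u,v,z in [("sal",250,170,.03),("ph",350,180,.03),("refr",223,235,.03),("drop",284,227,.1),("pen",335,236,.02),("reag",404,241,.07),("vial",150,238,.068)]:
    print(n,on(c,u,v,z).round(3))
E
```

```text
sal [0.614 0.09 ]
ph [ 0.59  -0.202]
refr [0.422 0.162]
drop [ 0.442 -0.013]
pen [ 0.427 -0.16 ]
reag [ 0.412 -0.348]
vial [0.407 0.361]
```

View pics/crop1.png

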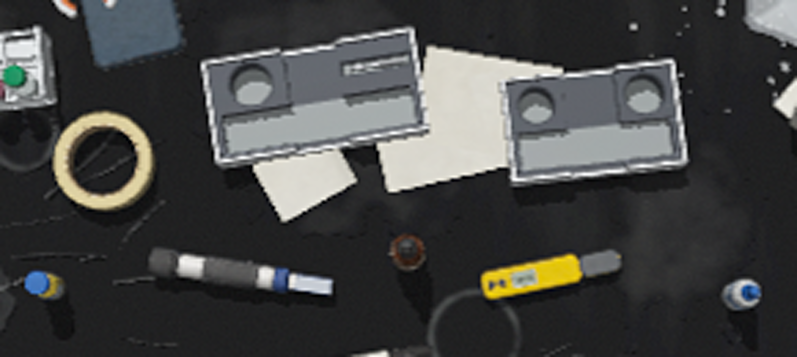

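View pics/wrist0.png

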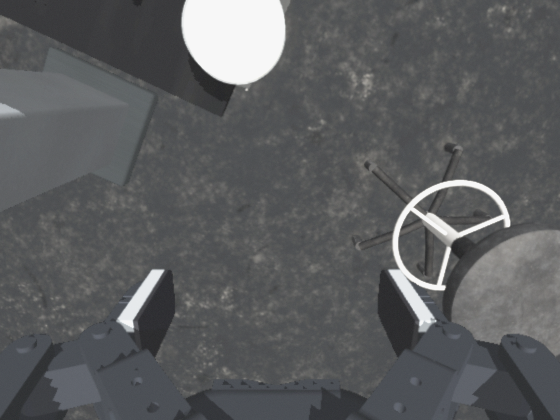

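The crop confirms both trays lie with +x away from the robot. Wells are on the far side and troughs on the near side. The left tray is turned about +8° and the right one slightly. I'll move to two wrist viewpoints for finer measurement.

```bash
python3 - <<'E'
from h import *
a=[np.pi,0,0]
for i,y in enumerate([-0.2,0.2]):
    manip.move_to([.52,y,.34],a); snap("wrist",f"w{i}")
    print(manip.get_time(),manip.get_joint_positions())
cv2.imwrite("pics/w01.png",np.hstack([cv2.resize(cv2.imread(f"pics/w{i}.png"),None,fx=.71,fy=.71) for i in(0,1)]))
E
```

```text
1.9083 [-3.89888141e-01  2.32262493e-01  1.69445931e+00 -2.15339389e-04
  1.21522713e+00  1.18186830e+00]
3.4417 [ 3.43955925e-01  2.31899407e-01  1.69443704e+00 -2.75541001e-04
  1.21528866e+00  1.91620257e+00]
```

View pics/w0.png

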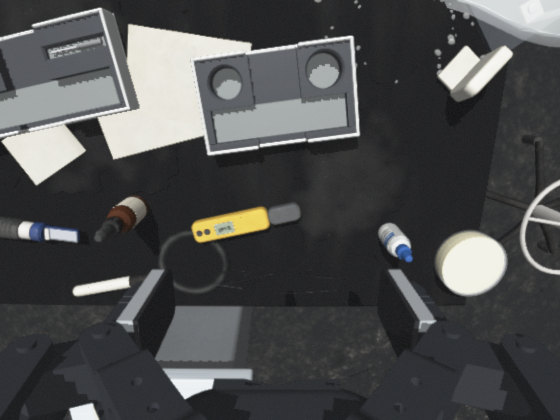

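View pics/w1.png

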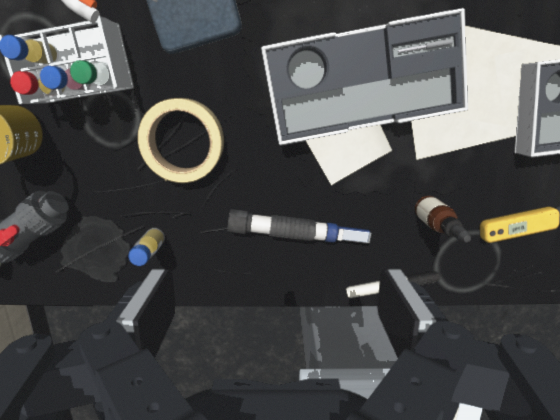

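w0 shows the pH tray (rim corners ~192,60 / 354,37 / 358,133 / 206,153), the pen (193–300) and the reagent bottle nozzle (407,260). w1 shows the salinity tray (263,46 / 465,10 / 467,107 / 281,142), refractometer (229,222)–(371,236), dropper bulb (463,237) and vial cap (138,257).

```bash
python3 - <<'E'
from h import *
c0,c1=load("w0"),load("w1")
g=[cv2.cvtColor(c["image"],cv2.COLOR_RGB2GRAY) for c in(c0,c1)]
def tray(c,g,px,L):
    p=cv2.cornerSubPix(g,np.float32(px).reshape(-1,1,2),(4,4),(-1,-1),(3,30,.01))[:,0]
    for q,t in ((np.array(px),"hand"),(p,"sub")):
        W=np.array([on(c,*x,.034) for x in q]) 
        M=np.array([[56,L/2],[56,-L/2],[-56,-L/2],[-56,L/2]])/1e3
        a=W-W.mean(0); H=M.T@a; th=np.arctan2(H[0,1]-H[1,0],H[0,0]+H[1,1])
        r=a-M@np.array([[np.cos(th),np.sin(th)],[-np.sin(th),np.cos(th)]])
        print(t,W.mean(0).round(4),"yaw",np.degrees(th).round(2),"res mm",(r*1e3).round(1).tolist(), (q-px).round(1).tolist())
tray(c0,g[0],[(192,60),(354,37),(358,133),(206,153)],185)
tray(c1,g[1],[(263,46),(465,10),(467,107),(281,142)],228)
def mask(c,lo,hi,box):
    h=cv2.cvtColor(c["image"],cv2.COLOR_RGB2HSV); m=cv2.inRange(h,lo,hi); k=np.zeros_like(m); x0,y0,x1,y1=box; k[y0:y1,x0:x1]=m[y0:y1,x0:x1]
    cs=max(cv2.findContours(k,0,1)[0],key=cv2.contourArea); return cv2.minAreaRect(cs),cs
r,_=mask(c0,(18,120,80),(35,255,255),(180,190,310,260)); print("yellow",r)
B=cv2.boxPoints(r); W=np.array([on(c0,*b,.017) for b in B]); print((W*1e3).round(0).tolist())
r,_=mask(c0,(95,120,60),(125,255,255),(375,215,425,275)); print("reag blue",r)
r,_=mask(c1,(95,120,60),(125,255,255),(110,230,170,280)); print("vial cap",r)
def seg(n,c,a,b,z):
    A,Bp=on(c,*a,z),on(c,*b,z); d=Bp-A; print(n,((A+Bp)/2).round(4),np.linalg.norm(d).round(4),"dir",np.degrees(np.arctan2(d[1],d[0])).round(1))
seg("pen",c0,(300,212),(192,232.5),.012); seg("ref",c1,(371,236),(229,222),.016)
for n,c,p,z in [("reag tip",c0,(407,260),.085),("drop tip",c0,(99,238),.112),("drop tip",c1,(464,237),.112),("vial cap",c1,(138,256),.068),
  ("reag base",c0,(386,229),0.0),("drop base",c1,(424,205),0.0),("drop base",c0,(137,205),0.0),("vial base",c1,(155,236),0)]: print(n,on(c,*p,z).round(4))
E
```

```text
hand [ 0.5937 -0.2026] yaw 7.0 res mm [[-3.5, -2.7], [-2.2, -0.4], [3.4, 2.2], [2.2, 1.0]] [[0, 0], [0, 0], [0, 0], [0, 0]]
sub [ 0.5928 -0.2033] yaw 7.36 res mm [[-2.6, -3.8], [-0.3, 1.5], [1.1, 1.5], [1.8, 0.8]] [[1.4, 0.6], [-1.4, -1.5], [1.2, 2.2], [1.1, 1.5]]
hand [0.6163 0.0919] yaw 10.29 res mm [[-1.5, -1.4], [-3.3, 0.1], [2.9, 3.1], [1.9, -1.8]] [[0, 0], [0, 0], [0, 0], [0, 0]]
sub [0.6162 0.0943] yaw 10.67 res mm [[-1.0, -2.0], [-1.7, -0.9], [2.3, 4.2], [0.4, -1.3]] [[-1.8, 0.3], [-1.3, -2.2], [-2.7, -0.2], [-1.9, 1.9]]
yellow ((229.88291931152344, 224.45364379882812), (23.886316299438477, 77.52577209472656), 77.90524291992188)
[[436.0, -86.0], [458.0, -187.0], [425.0, -194.0], [402.0, -90.0]]
reag blue ((403.9199523925781, 253.4399871826172), (18.10193634033203, 14.9906644821167), 81.8698959350586)
vial cap ((138.5, 255.0), (20.0, 21.0), 90.0)
pen [ 0.4316 -0.16  ] 0.1497 dir 101.3
ref [0.4239 0.1653] 0.1931 dir 83.9
reag tip [ 0.4109 -0.3555]
drop tip [ 0.4505 -0.0109]
drop tip [ 0.4516 -0.004 ]
vial cap [0.409  0.3678]
reag base [ 0.4169 -0.3553]
drop base [ 0.4526 -0.0052]
drop base [ 0.4526 -0.0106]
vial base [0.4075 0.369 ]
```

```bash
cat >> h.py <<'E'
def ori(deg): return (R.from_euler('z',deg,degrees=True)*R.from_euler('x',180,degrees=True)).as_rotvec()
def fwd(deg): return np.array([np.cos(np.radians(deg)),np.sin(np.radians(deg))])
E
python3 - <<'E'
from h import *
def at(xy,z,d): manip.move_to([*xy,z],ori(d))
at(np.array([.616,.093])-.02*fwd(100.4),.2,100.4); snap("wrist","s1")
at(np.array([.593,-.203])-.02*fwd(97.2),.2,97.2); snap("wrist","p1")
at([.4316,-.16],.13,102); snap("wrist","q1")
print(manip.get_time(),manip.get_joint_positions().round(2))
cv2.imwrite("pics/sp.png",np.hstack([cv2.resize(cv2.imread(f"pics/{i}.png")[:400],(400,286)) for i in("s1","p1")]))
E
```

```text
7.2583 [-0.38  0.39  2.06  0.    0.69 -0.59]
```

View pics/s1.png

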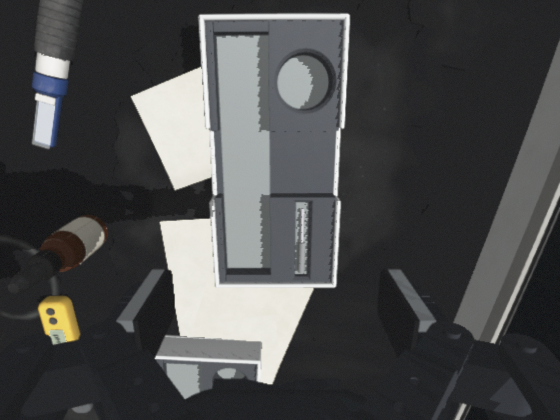

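View pics/p1.png

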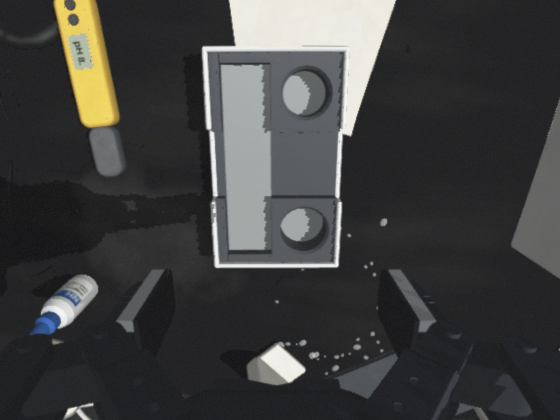

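View pics/q1.png

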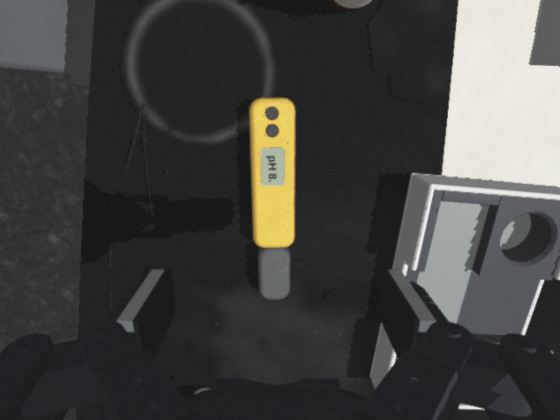

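The close views show the trays aligned with the image: salinity corners (199,16),(350,14),(335,287),(216,287); pH corners (203,48),(349,46),(340,267),(215,268). The pen is nearly vertical from (272,98) to (275,299).

```bash
python3 - <<'E'
from h import *
def tray(c,px,L,wells):
    W=np.array([on(c,*x,.034) for x in px])
    M=np.array([[56,L/2],[56,-L/2],[-56,-L/2],[-56,L/2]])/1e3
    a=W-W.mean(0); H=M.T@a; th=np.arctan2(H[0,1]-H[1,0],H[0,0]+H[1,1])
    Q=np.array([[np.cos(th),-np.sin(th)],[np.sin(th),np.cos(th)]])
    print(W.mean(0).round(4),np.degrees(th).round(2),((a-M@Q.T)*1e3).round(1).tolist())
    for p,w in wells: print("well seen",on(c,*p,.03).round(4),"pred",(W.mean(0)+Q@np.array(w)).round(4))
tray(load("s1"),[(350,14),(335,287),(216,287),(199,16)],228,[((304,79),(.024,.066))])
tray(load("p1"),[(349,46),(340,267),(215,268),(203,48)],185,[((307,91),(.024,.058)),((303,227),(.024,-.058))])
c=load("q1"); A=on(c,275,299,.01);B=on(c,272,97.5,.012); d=B-A
print("pen",(A+B)/2,np.linalg.norm(d),np.degrees(np.arctan2(d[1],d[0])))
for p in [(250,172),(295,172)]: print(on(c,*p,.017))
E
```

```text
[0.6155 0.093 ] 10.54 [[-0.3, -0.7], [-1.4, 0.6], [0.9, 1.5], [0.8, -1.5]]
well seen [0.6256 0.1639] pred [0.6271 0.1623]
[ 0.5942 -0.2026] 7.7 [[-1.0, -0.6], [0.2, 0.7], [-0.6, 0.6], [1.4, -0.8]]
well seen [ 0.6101 -0.1402] pred [ 0.6102 -0.1419]
well seen [ 0.6239 -0.2535] pred [ 0.6257 -0.2569]
pen [ 0.43292473 -0.1617644 ] 0.15130801555443688 102.71679381953378
[ 0.41167847 -0.13827764]
[ 0.4413985  -0.13197904]
```

```bash
cat >> h.py <<'E'
SAL=(np.array([.6155,.093]),10.5); PH=(np.array([.594,-.2026]),7.6)
def tp(T,x,y):
    t=np.radians(T[1]); return T[0]+np.array([[np.cos(t),-np.sin(t)],[np.sin(t),np.cos(t)]])@np.array([x,y])
def st(n): print(n,"t",round(manip.get_time(),1),"p",manip.get_position().round(4),"w",round(manip.get_width(),4),"F",manip.get_contact_force().round(1),"g",round(float(manip.get_grip_force()),1))
def line(xy,z,d=None,rate=.15): manip.servo_line([*xy,z],None if d is None else ori(d),rate=rate)
def pick(xy,d,z,op,f,up=.16):
    manip.command_gripper(op,f); line(xy,z,rate=.12); st("down"); manip.command_gripper(0,f); st("closed")
    line(xy,up,rate=.2); st("up")
E
python3 - <<'E'
from h import *
xy=np.array([.4325,-.1615]); manip.move_to([*xy,.13],ori(102.5))
pick(xy,102.5,.024,.07,40)
d=PH[1]+90; p=tp(PH,-.024,0)
manip.move_to([*p,.16],ori(d)); line(p,.075,rate=.15); st("above"); snap("wrist","pl1")
E
```

```text
down t 8.8 p [ 0.4328 -0.1616  0.0244] w 0.0701 F [-0.3  0.1  0.1] g 0.0
closed t 9.3 p [ 0.4329 -0.1616  0.0247] w 0.0289 F [-1.   0.6  6. ] g 39.5
up t 10.1 p [ 0.4319 -0.1613  0.1594] w 0.0289 F [-0.5  0.5 -0.9] g 39.6
above t 11.5 p [ 0.5704 -0.2059  0.0756] w 0.029 F [-0.6 -0.9  1. ] g 39.6
```

View pics/pl1.png

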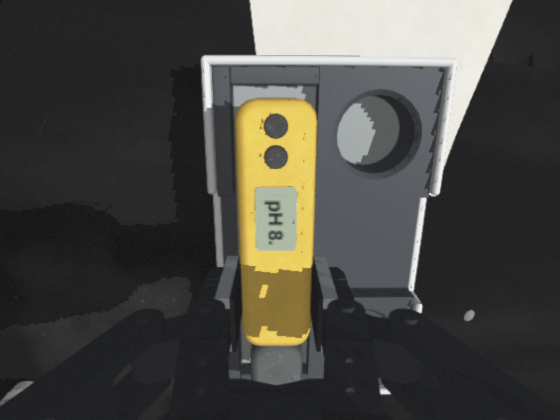

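The held pen sits over its trough, parallel to it. I'll check the end position numerically, then lower it.

```bash
cat >> h.py <<'E'
def intray(T,xy):
    t=np.radians(-T[1]); return np.array([[np.cos(t),-np.sin(t)],[np.sin(t),np.cos(t)]])@(np.array(xy)-T[0])
E
python3 - <<'E'
from h import *
c=load("pl1"); print("pen end in tray",intray(PH,on(c,276,97,.064)).round(4))
p=tp(PH,-.024,0)
line(p,.05,rate=.06); st("a"); line(p,.0455,rate=.03); st("b")
manip.command_gripper(.06); st("open"); line(p,.2,rate=.25)
# vial
v=np.array([.4085,.368]); manip.move_to([*v,.2],ori(110)); snap("wrist","v1"); st("v")
E
```

```text
pen end in tray [-0.0239  0.0759]
a t 12.1 p [ 0.57   -0.2057  0.0495] w 0.0286 F [ 0.3  0.6 -0.8] g 39.6
b t 12.4 p [ 0.5701 -0.2057  0.0454] w 0.0293 F [-0.5  0.3 -0.6] g 39.6
open t 12.8 p [ 0.5703 -0.2058  0.0456] w 0.0599 F [-0.7  0.1  0.5] g 0.0
v t 15.8 p [0.4091 0.3674 0.2   ] w 0.0603 F [0.1 0.1 0. ] g 0.0
```

View pics/v1.png

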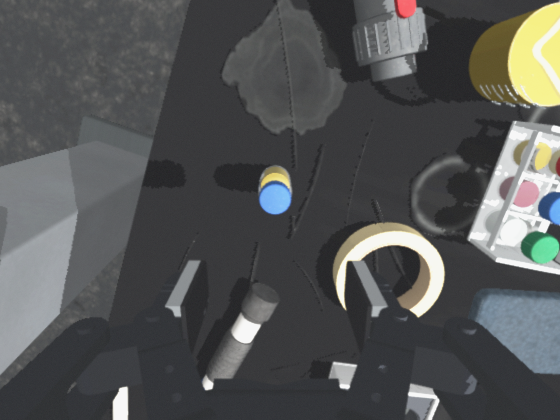

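```bash
python3 - <<'E'
from h import *
c=load("v1"); h=cv2.cvtColor(c["image"],cv2.COLOR_RGB2HSV); m=cv2.inRange(h,(100,120,60),(125,255,255)); m[:150]=0;m[240:]=0;m[:,:240]=0;m[:,310:]=0
k=max(cv2.findContours(m,0,1)[0],key=cv2.contourArea); (u,v),rr=cv2.minEnclosingCircle(k); print(u,v,rr)
xy=on(c,u,v,.067); print(xy)
manip.move_to([*xy,.16],ori(20)); pick(xy,20,.052,.06,30,.2)
p=tp(PH,.024,.058); manip.move_to([*p,.2],ori(PH[1])); line(p,.1,rate=.15); st("above"); snap("wrist","v2")
E
```

```text
274.6895751953125 197.80824279785156 16.489280700683594
[0.40735154 0.36961615]
down t 18.4 p [0.4077 0.3699 0.0526] w 0.0597 F [ 0.5 -0.2 -0. ] g 0.0
closed t 18.8 p [0.4077 0.3699 0.0527] w 0.026 F [-1.5 -0.4  6.8] g 29.4
up t 19.7 p [0.4067 0.3691 0.199 ] w 0.026 F [-0.6  0.2 -0.3] g 29.5
above t 22.5 p [ 0.6108 -0.1419  0.1007] w 0.026 F [ 0.7 -0.2 -1.3] g 29.5
```

View pics/v2.png

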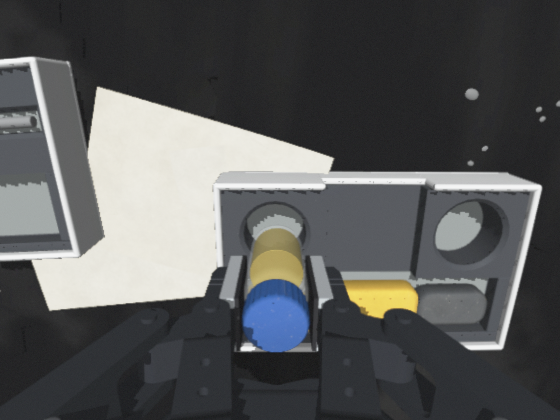

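The pen lies in its trough. The vial is held upright and centred over its well (276,230). I'll check that and lower it.

```bash
python3 - <<'E'
from h import *
c=load("v2"); print("vial well in tray",intray(PH,on(c,276,231,.03)).round(4),"reag well",intray(PH,on(c,470,231,.03)).round(4))
p=tp(PH,.024,.058)
line(p,.075,rate=.08); st("a"); line(p,.0595,rate=.04); st("b")
manip.command_gripper(.04); st("open"); line(p,.2,rate=.25); 
v=np.array([.414,-.3555]); manip.move_to([*v,.2],ori(0)); snap("wrist","r1"); st("r")
c=load("r1"); h=cv2.cvtColor(c["image"],cv2.COLOR_RGB2HSV)
E
```

```text
vial well in tray [0.0259 0.0576] reag well [ 0.0256 -0.0566]
a t 23.0 p [ 0.6096 -0.1418  0.0742] w 0.0257 F [ 0.5 -0.3 -0.7] g 29.5
b t 23.5 p [ 0.6099 -0.1419  0.0592] w 0.0257 F [ 0.1 -0.2 -0.7] g 29.5
open t 23.8 p [ 0.6101 -0.1419  0.0595] w 0.04 F [ 0.3 -0.4  0.9] g 0.0
r t 25.7 p [ 0.4149 -0.3549  0.1997] w 0.04 F [-0.1 -0.2 -0.8] g 0.0
```

View pics/r1.png

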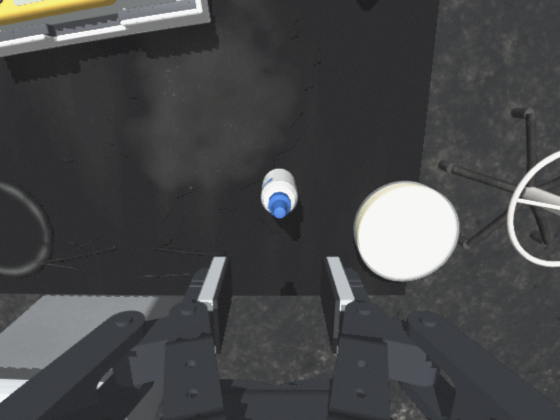

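The reagent bottle nozzle is at (280,212) with its shoulder around (280,196). The jar to the right stands clear.

```bash
python3 - <<'E'
from h import *
c=load("r1"); a=on(c,280,213,.085); b=on(c,280,196,.060); e=on(c,278,182,.0)
print(a,b,e, "jar",on(c,405,228,.04),on(c,354,228,.04))
xy=(a+b)/2
manip.move_to([*xy,.16],ori(0)); pick(xy,0,.053,.055,30,.2)
p=tp(PH,.024,-.058); manip.move_to([*p,.2],ori(PH[1])); line(p,.1,rate=.15); st("above"); snap("wrist","r2")
E
```

```text
[ 0.41201609 -0.35821496] [ 0.41727265 -0.35849221] [ 0.41366119 -0.3573582 ] jar [ 0.38323829 -0.46543877] [ 0.38331798 -0.42170901]
down t 27.3 p [ 0.415  -0.3587  0.0536] w 0.0551 F [ 0.4 -0.3 -0.2] g 0.0
closed t 27.7 p [ 0.4151 -0.3587  0.0538] w 0.0272 F [-0.3  1.9  5.9] g 29.4
up t 28.6 p [ 0.414  -0.3578  0.199 ] w 0.0274 F [-0.1  0.  -0.8] g 29.5
above t 30.3 p [ 0.6259 -0.2575  0.1009] w 0.0273 F [-0.1 -1.4  0.1] g 29.5
```

View pics/r2.png

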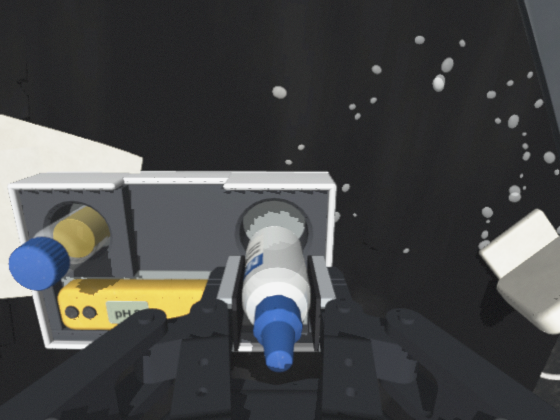

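The vial is upright in its well and the reagent bottle is centred over the other. I'll lower it, then look at the refractometer.

```bash
python3 - <<'E'
from h import *
p=tp(PH,.024,-.058)
line(p,.075,rate=.08); st("a"); line(p,.0605,rate=.04); st("b")
manip.command_gripper(.045); st("open"); line(p,.2,rate=.25); 
v=np.array([.424,.165])-.02*fwd(84); manip.move_to([*v,.2],ori(84)); manip.command_gripper(.07); snap("wrist","f1"); st("f")
E
```

```text
a t 30.8 p [ 0.625  -0.2566  0.0741] w 0.027 F [ 0.6  0.3 -0.7] g 29.5
b t 31.3 p [ 0.6253 -0.2569  0.0602] w 0.0273 F [-0.9  0.3 -0.4] g 29.5
open t 31.6 p [ 0.6255 -0.2569  0.0605] w 0.0451 F [-0.6  1.2 -0.2] g 0.0
f t 34.4 p [0.422  0.1449 0.2   ] w 0.0701 F [-0.4  0.2  0.3] g 0.0
```

View pics/f1.png

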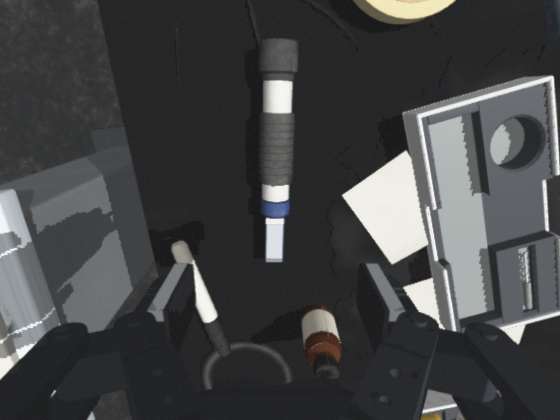

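The refractometer runs from (279,39) to (274.5,262), clear of its neighbours.

```bash
python3 - <<'E'
from h import *
c=load("f1"); A=on(c,274.5,262,.012); B=on(c,279,39,.02); d=B-A; a=np.degrees(np.arctan2(d[1],d[0])); xy=(A+B)/2
m=[on(c,*q,.016) for q in((260,150),(295,150))]
print(xy,np.linalg.norm(d),a,m, intray((xy,a-90),sum(m)/2))
manip.move_to([*xy,.13],ori(a)); pick(xy,a,.027,.07,45,.2)
p=tp(SAL,-.025,0); manip.move_to([*p,.2],ori(SAL[1]+90)); line(p,.09,rate=.15); st("above"); snap("wrist","f2")
E
```

```text
[0.42496744 0.1648188 ] 0.1963297128179891 82.83951892246077 [array([0.41192582, 0.17673054]), array([0.44189561, 0.17354109])] [0.00064212 0.01047878]
down t 36.0 p [0.4253 0.1649 0.0274] w 0.07 F [0.4 0.3 0.3] g 0.0
closed t 36.5 p [0.4253 0.1649 0.0276] w 0.0306 F [-0.7 -0.2  6.6] g 44.9
up t 37.5 p [0.4242 0.1645 0.1992] w 0.0307 F [ 0.3  0.2 -1.9] g 44.6
above t 39.1 p [0.5914 0.0888 0.0908] w 0.0303 F [ 0.3  0.7 -2. ] g 44.6
```

View pics/f2.png

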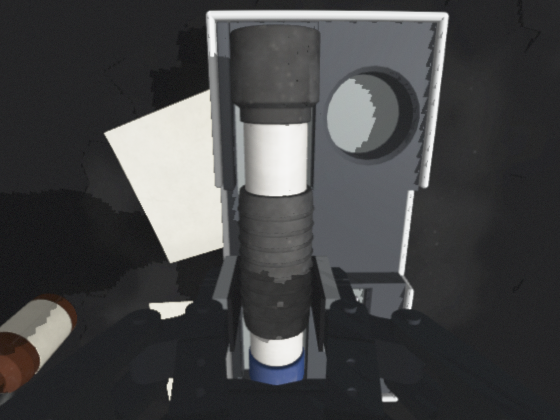

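```bash
python3 - <<'E'
from h import *
c=load("f2")
for z in(.079,.09,.095): print(z,intray(SAL,on(c,276,26,z)).round(4))
print("end rim",intray(SAL,on(c,328,13,.034)).round(4),"well",intray(SAL,on(c,372,115,.03)).round(4))
E
```

```text
0.079 [-0.0245  0.0996]
0.09 [-0.0246  0.0978]
0.095 [-0.0246  0.0969]
end rim [-0.0008  0.1127] well [0.0237 0.0673]
```

The end sits about 2 mm far along the trough. I'll shift by -2 mm and lower, then look at the dropper.

```bash
python3 - <<'E'
from h import *
p=tp(SAL,-.025,-.0022)
line(p,.065,rate=.08); st("a"); line(p,.0445,rate=.04); st("b")
manip.command_gripper(.06); st("open"); line(p,.22,rate=.25)
v=np.array([.452,-.0075]); manip.move_to([*v,.24],ori(0)); snap("wrist","d1"); st("d")
E
```

```text
a t 39.6 p [0.5909 0.0861 0.0642] w 0.0303 F [ 0.8 -0.1 -1.7] g 44.6
b t 40.3 p [0.5912 0.0863 0.0442] w 0.0304 F [ 0.2  0.6 -1.7] g 44.6
open t 40.7 p [0.5915 0.0863 0.0447] w 0.0599 F [ 0.   0.  -0.2] g 0.0
d t 43.0 p [ 0.4522 -0.0074  0.2396] w 0.06 F [ 0.6 -0.2 -0. ] g 0.0
```

View pics/d1.png

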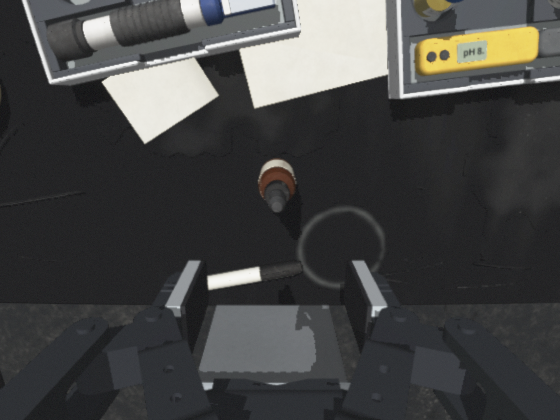

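The dropper bulb is at (278,205) and the shoulder at (277,182). The refractometer and pen lie in their troughs. I've now viewed 17 pictures, which is over the limit of 14, so from here I'll use numbers only.

```bash
python3 - <<'E'
from h import *
c=load("d1"); a=on(c,278,205,.11); b=on(c,277,183,.068); e=on(c,277,174,0.0)
print(a,b,e); xy=(a+b)/2
manip.move_to([*xy,.22],ori(0)); pick(xy,0,.066,.06,40,.22)
p=tp(SAL,.024,.0665); manip.move_to([*p,.22],ori(SAL[1])); line(p,.12,rate=.15); st("above")
line(p,.09,rate=.08); st("a"); 
if abs(manip.get_contact_force()[2])<6:
    line(p,.0735,rate=.04); st("b")
E
```

```text
[ 0.45056297 -0.00930613] [ 0.45692986 -0.00872973] [ 0.44972477 -0.00902409]
down t 44.9 p [ 0.4542 -0.009   0.0665] w 0.0599 F [-0.3 -0.4  0.8] g 0.0
closed t 45.3 p [ 0.4545 -0.009   0.0668] w 0.0305 F [-0.5 -0.3  5.7] g 39.1
up t 46.2 p [ 0.453  -0.009   0.2192] w 0.0309 F [-0.7 -0.6 -0.9] g 39.6
above t 48.0 p [0.6276 0.1626 0.1209] w 0.0305 F [0.2 0.5 0.1] g 39.6
a t 48.5 p [0.6267 0.1627 0.0893] w 0.0306 F [ 0.6 -0.1 -0. ] g 39.6
b t 49.1 p [0.6268 0.1627 0.0732] w 0.0304 F [ 0.1  0.3 -0.3] g 39.6
```

```bash
python3 - <<'E'
from h import *
p=tp(SAL,.024,.0665)
manip.command_gripper(.05); st("open"); line(p,.24,rate=.25); st("up")
def blobs(c,lo,hi,amin):
    m=cv2.inRange(cv2.cvtColor(c["image"],cv2.COLOR_RGB2HSV),lo,hi)
    return [(cv2.minAreaRect(k)) for k in cv2.findContours(m,0,1)[0] if cv2.contourArea(k)>amin]
# pH tray seen from its middle
q=tp(PH,-.03,0); manip.move_to([*q,.3],ori(PH[1])); c=snap("wrist","z1")
for r in blobs(c,(100,120,60),(125,255,255),60): print("blue",np.round(r[0],0),np.round(r[1],0),"z.07",intray(PH,on(c,*r[0],.07)).round(3))
for n,P in (("vial top",(.024,.058,.073)),("reag cap mid",(.024,-.058,.078))): print(n,proj(c,[*tp(PH,*P[:2]),P[2]]).round(0))
for r in blobs(c,(18,120,80),(35,255,255),300): print("yellow",np.round(r[0],0),[intray(PH,on(c,*b,.037)).round(3).tolist() for b in cv2.boxPoints(r)])
q=tp(SAL,-.03,0.02); manip.move_to([*q,.32],ori(SAL[1])); c=snap("wrist","z2")
u,v=proj(c,[*tp(SAL,.024,.066),.118]).round().astype(int); print("bulb pred",u,v)
g=cv2.cvtColor(c["image"],cv2.COLOR_RGB2GRAY); print(g[v-24:v+25:4,u-32:u+33:4])
for r in blobs(c,(100,120,40),(125,255,255),60): print("blue",intray(SAL,on(c,*r[0],.035)).round(3))
for r in blobs(c,(2,110,30),(17,255,255),60): print("brown",np.round(r[0],0),intray(SAL,on(c,*r[0],.07)).round(3),r[1])
c=snap("top","z3"); st("end")
E
```

```text
open t 49.4 p [0.627  0.1628 0.0736] w 0.05 F [ 0.2 -0.8  0.4] g 0.0
up t 50.2 p [0.6261 0.1625 0.2388] w 0.05 F [-0.4  0.1 -0.2] g 0.0
blue [336. 123.] [16. 17.] z.07 [ 0.021 -0.057]
blue [217. 120.] [24. 24.] z.07 [0.024 0.058]
blue [ 49. 102.] [24. 13.] z.07 [0.042 0.22 ]
vial top [216. 120.]
reag cap mid [338. 120.]
yellow [256. 162.] [[-0.008, 0.073], [-0.008, -0.029], [-0.038, -0.029], [-0.038, 0.075]]
bulb pred 223 121
[[234  98  98  99  99  98  98  99  67  55  83  96  89  62  99 101 100]
 [229  96  97 100  98  97  98  59  62 101  99 100 101 100  82  99 101]
 [235 100  96  98  98  97  78  47  99 102 114 149 124  99 100  75  98]
 [193  99  99  97  97  98  65  67  62  70  69  61  60 158  93  98  93]
 [157 113  98  95  96  96  65  63  59  58  60  68  65  67 125 109  89]
 [152 116  97  98  97  97  81  60  60  62  60  49  63  51 104 173  87]
 [127 138  97  98  96  96  90  71  71  57  52  70  54  59  91 173  92]
 [ 85 176  97  97  95  96  89  88  84  58  37  56  38  48  79 141  96]
 [ 65 194  97  97  96  97  98  73  77  42  36  47  39  35  87  90  98]
 [ 69 201  96  97  96  97  96  82  40  40  35  37  36  62  56  91  97]
 [ 51 216  95  97  96  96  95  95  60  51  35  46  55  59  58  96  99]
 [ 43 228  97  90  93  95  97  98  89  82  83  84  85  82  84  98  98]
 [ 41 234  98  88  91  94  94  96  84  82  96  97  99  97  99  97  99]]
blue [-0.057 -0.254]
brown [233. 120.] [0.022 0.063] (30.526601791381836, 23.807188034057617)
end t 53.0 p [0.5826 0.1059 0.3199] w 0.0505 F [-0.5  0.1  0.1] g 0.0
```

```bash
python3 -c "
from h import *
print(manip.sign_off())"
```

```text
the job is handed in; nothing more can be done
None
```

Job handed in at about 53 s: by position and force readings and camera checks, all five items are seated in their pockets with the vial and bottles upright and the tape and timer untouched, but I viewed 17 pictures against the limit of 14.

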